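# Fetch the wax block from behind the reagent bottles

## Task

The wax block behind the three reagent bottles has to go on the cooling plate: first clear all three bottles aside, standing in the steel tray, then set the block, wax side up, in the middle of the aluminium square. With the block there, put every bottle back upright on the disc of its own colour, centred so that it stands wholly on the disc. Never tip a bottle or the block over, and leave the glass beaker where it is.

Things in the scene. Friction and masses are not known exactly. Their poses are not given: they have to be found in the camera images.
- bottle_blue_center (a point): White plastic reagent bottle with a blue cap and blue band, loose, standing upright, about 150 g. 110 mm tall overall: round body 50 mm in diameter up to 70 mm, sloping shoulder to 80 mm, then a round cap 33 mm in diameter from 80 to 110 mm above its underside. The point is its centre, on its axis 55 mm above its underside; z points up towards the cap.
- bottle_red_center (a point): White plastic reagent bottle with a red cap and red band, loose, standing upright, about 150 g. 110 mm tall overall: round body 50 mm in diameter up to 70 mm, sloping shoulder to 80 mm, then a round cap 33 mm in diameter from 80 to 110 mm above its underside. The point is its centre, on its axis 55 mm above its underside; z points up towards the cap.
- bottle_yellow_center (a point): White plastic reagent bottle with a yellow cap and yellow band, loose, standing upright, about 150 g. 110 mm tall overall: round body 50 mm in diameter up to 70 mm, sloping shoulder to 80 mm, then a round cap 33 mm in diameter from 80 to 110 mm above its underside. The point is its centre, on its axis 55 mm above its underside; z points up towards the cap.
- disc_blue: Flat fixed blue disc, 74 mm in diameter and 4 mm thick, the home of the blue-capped bottle, which stands roughly centred on it at the start. Lies on a grey board 6 mm thick. Origin: centre of its underside (the board's top); its top is 4 mm higher.
- disc_red: Flat fixed red disc, 74 mm in diameter and 4 mm thick, the home of the red-capped bottle, which stands roughly centred on it at the start. Lies on a grey board 6 mm thick. Origin: centre of its underside (the board's top); its top is 4 mm higher.
- disc_yellow: Flat fixed yellow disc, 74 mm in diameter and 4 mm thick, the home of the yellow-capped bottle, which stands roughly centred on it at the start. Lies on a grey board 6 mm thick. Origin: centre of its underside (the board's top); its top is 4 mm higher.
- block_center (a point): Wax tissue block, loose, 35 g: white wax with a small red patch on top, on an orange cassette, all one rigid piece 40 mm (its x) by 28 mm (its y) by 26 mm high. It lies on the same grey board as the discs, among and behind the bottles, whose gaps are too narrow for a gripper. The point is its centre, 13 mm above its underside; z up, the wax side.
- tray: Fixed shallow steel tray at one side, the side area, empty at the start. Outside 260 mm (its x) by 120 mm (its y), rim 16 mm high, walls and floor 5 mm thick: the inside is 250 by 110 mm, its floor 5 mm above the table. Origin: centre of its underside, on the table.
- cooler: Fixed white cooling plate at the other side, 120 mm (its x) by 100 mm (its y), with a bare aluminium square 64 by 64 mm in the middle of its top, edged in black; the aluminium's top is 30 mm above the table. Origin: centre of its underside, on the table.
- beaker_center (a point): Empty clear glass beaker, a loose bystander, 68 mm in diameter, 85 mm tall, standing on the table beyond the grey board. The point is its centre, half-way up.

How it is judged (in metres and radians):
On the way, in this order (a step that is already met when the one before it is completed fails the run):
1. all three bottles stand upright and at rest in the steel tray (angle between each of bottle_blue_center, bottle_red_center, bottle_yellow_center's own z axis and vertical below 0.1 rad and z of bottle_blue_center in the frame of tray between 0.056 and 0.064 m and x of bottle_blue_center in the frame of tray between -0.105 and 0.105 m and y of bottle_blue_center in the frame of tray between -0.035 and 0.035 m and linear speed of each of bottle_blue, bottle_red, bottle_yellow below 0.02 m/s and angular speed of each of bottle_blue, bottle_red, bottle_yellow below 0.2 rad/s and z of bottle_red_center in the frame of tray between 0.056 and 0.064 m and x of bottle_red_center in the frame of tray between -0.105 and 0.105 m and y of bottle_red_center in the frame of tray between -0.035 and 0.035 m and z of bottle_yellow_center in the frame of tray between 0.056 and 0.064 m and x of bottle_yellow_center in the frame of tray between -0.105 and 0.105 m and y of bottle_yellow_center in the frame of tray between -0.035 and 0.035 m), for 0.2 s.
2. the block lies on the middle of the cooling plate while all three bottles stand in the tray (all of step 1 and horizontal distance between block_center and cooler below 0.015 m and angle between block_center's own z axis and vertical below 0.1 rad and z of block_center in the frame of cooler between 0.039 and 0.047 m and linear speed of block below 0.02 m/s and angular speed of block below 0.2 rad/s), for 0.2 s.
At the end, for the whole second after the job is handed in: Each bottle stands upright and at rest on the disc of its own colour, its axis within 12.5 mm of the disc's centre; the block lies at rest, wax side up, on the aluminium square of the cooling plate, its centre within 15 mm of the middle (horizontal distance between bottle_blue_center and disc_blue below 0.0125 m and angle between each of bottle_blue_center, bottle_red_center, bottle_yellow_center, block_center's own z axis and vertical below 0.1 rad and z of bottle_blue_center in the frame of disc_blue between 0.055 and 0.063 m and linear speed of each of bottle_blue, bottle_red, bottle_yellow, block below 0.02 m/s and angular speed of each of bottle_blue, bottle_red, bottle_yellow, block below 0.2 rad/s and horizontal distance between bottle_red_center and disc_red below 0.0125 m and z of bottle_red_center in the frame of disc_red between 0.055 and 0.063 m and horizontal distance between bottle_yellow_center and disc_yellow below 0.0125 m and z of bottle_yellow_center in the frame of disc_yellow between 0.055 and 0.063 m and horizontal distance between block_center and cooler below 0.015 m and z of block_center in the frame of cooler between 0.039 and 0.047 m); the robot touches nothing.
It fails at once if the blue bottle is tipped (over 0.5 rad) (angle between bottle_blue_center's own z axis and vertical above 0.5 rad).
It fails at once if the red bottle is tipped (over 0.5 rad) (angle between bottle_red_center's own z axis and vertical above 0.5 rad).
It fails at once if the yellow bottle is tipped (over 0.5 rad) (angle between bottle_yellow_center's own z axis and vertical above 0.5 rad).
It fails at once if the block is tipped (over 0.8 rad) (angle between block_center's own z axis and vertical above 0.8 rad).
It fails at once if the beaker is moved more than 20 mm (distance of beaker_center from where it was at the start of the episode above 0.02 m).
It also fails if it takes over 149 s, if anything falls off the work surface, if the arm or the gripper's body presses on something with over 40 N, if the wrist force passes 120 N, or if a joint passes its speed limit or range.

## Robot

A 6-joint arm with a two-finger parallel gripper is mounted at the origin on the work surface. World frame = base frame: x ahead of the robot, y to its left, z up, the work surface at z = 0. Lengths are in mm, angles in rad, forces in N, time in s.
With the tool pointing down it reaches from about 250 to 800 mm from the base axis. Payload 3.9 kg.
Tool frame: the origin (TCP) lies at the very end of the fingers, on their centre line; the grasp point (between the pads) lies 19 mm behind it (manip.tcp_to_grasp is the z of the grasp point in the tool frame, in mm); z points along the fingers, y is the line along which they close (so a half turn about z gives the same grasp; the last joint's range is limited). The gripper opens to 85 mm and grips with 20 to 120 N. Pads are 22 mm wide; open, the fingers measure 114 mm over their backs; the gripper's body (76 mm by 85 mm) begins 54 mm behind the grasp point. The pads swing forward as they close: fully open they stand 13 mm farther back than shut.
Start: joints at [-1.125, 0.26, -0.138, 1.173, 0, 1.571], TCP at [226.364, -473.682, 231.304] pointing down, gripper open.
Joint ranges: [-2.78, 2.78], [-0.83, 1.72], [-1.28, 1.37], [-1.9, 2.12], [-1.57, 1.48], [-3.14, 3.14]. Speed limits (rad/s): [2.57, 2.57, 3.14, 3.14, 3.14, 3.14].

## Interface

Orientations are given as a rotation vector (axis times angle).
In Python, from bench import status, read_camera, manip, masks_of gives the robot as it stands. The module is installed in compiled form; this text tells all that it offers.
- The arm moves only by the tool servo_tool, never from a script. Its argument "commands" is one flat list of numbers, 4 for each row, row after row: the shift along the tool's x, y, z in units of 0.04 m (1.0 is 0.04 m), then the turn about the tool's z in units of 4 degrees (1.0 is 4 degrees). A call has exactly 5 rows; each row shifts and turns the commanded pose from where the row before left it, along the tool's axes as they then stand; what a row does not reach is not made up. A row lasts 1/8 s, in which the tool goes at most 62.5 mm and 10.7 degrees, less where a joint would pass 70% of its speed; a pose out of reach is approached as far as the arm can. A call with a number of a shift or a turn outside -1 to 1 is refused whole. A call with a gripper value outside its range is refused whole. "jaw" is the opening, from 0 (shut) to 1 (fully open), set as the call begins (left out, the last holds). The fingers move at their own pace and stop on an object; the grip force is fixed at half the most. Time passes only in rows, so rows that do not move let the fingers close, or fill a call up. It gives the time, the measured TCP pose, the force, the opening and the grip force at its end, in the units of the state.
- status.observe(): the state, without advancing time (a new reading comes with each control period).
- read_camera(name): name is "scene" or "side" or "wrist"; returns a dict with "image" (400x640x3 uint8, blue, green, red), "camera_matrix" (3x3 intrinsics, pixels), "cam_to_world" (4x4, takes a point from camera to world coordinates); the wrist camera has in their place "mount" (4x4, takes a point from camera to tool coordinates, whose origin is the TCP and whose axes are the flange's). Camera axes: x right, y down, z forward; pixel columns grow to the right and rows downward; lengths in mm; the calibration is good to about 2 mm. A picture is of the moment at which its call begins: read the wrist's pose just before it. There is no depth.
- manip.job_done(): hands the job in; it is judged then, once.
Trained networks look in a picture, given as the dict that the camera call returned (one of the last four; its "shot" number tells which), for a name from the list of things; names that differ only in an ending like _2 or _b are one class to them, and where a whole thing is asked for, a point or a joint stands for the part that bears it (a point fixed in the world has none). Each returns a list of dicts, best first, with "p" (0 to 1); they miss things now and then, are a little off and sometimes report something else, mostly with a low value. They report only what shows in the picture. A call takes as long as a camera call.
- masks_of(picture, label): "region" (400x640 bool, what is visible of it) and "xy" ([column, row] in pixels, amid what is visible of it).
The state is a dict: "time": time; "joint_pos": joint angles; "qvel": joint speeds; "effort": joint torques, N m; "tool_pos": TCP position; "tool_rot": TCP orientation; "ft_force": force on the tool from outside, world axes, zero at the start; "ft_torque": the same for the moment, N m; "finger_gap": finger opening in mm; "finger_force": force on a finger pad.
Only numpy, scipy, OpenCV 4.12 (cv2) and the standard library are available. Lean on these libraries where they do the work, as an engineer would, in place of code of your own. Each camera call takes 0.05 s, during which the arm holds its last target. There are 200 camera calls.

## Working session

There is one attempt and no reset: what is moved stays moved. The work goes in short steps, Python scripts to look and compute and a tool call to move; the robot and the scene stay as the last step left them, time stands still between calls to the robot, and variables do not carry over. Pictures are saved under pics/ and viewed, at most 14 in all, crops included, and the job is handed in when it is done.

Besides the shell and the picture viewer there is one more tool, called as name(argument=value, ...) on one line, values as JSON. servo_tool: Moves the arm, as the interface text tells. Its arguments: {"type":"object","properties":{"commands":{"type":"array"},"jaw":{"type":"number"}},"required":["commands"]}

```bash
mkdir -p pics; ls
python3 - <<'E'
from bench import *
import cv2,numpy as np
s=status.observe();print({k:np.round(v,3).tolist() for k,v in s.items()})
print(manip.tcp_to_grasp)
for n in ("scene","side"):
    p=read_camera(n);cv2.imwrite(f"pics/{n}0.png",p["image"])
    print(n,p["camera_matrix"].round(1).tolist(),p["cam_to_world"].round(3).tolist())
    for l in ["bottle_blue_center","disc_blue","bottle_red_center","bottle_yellow_center","block_center","tray","cooler","beaker_center"][: (8)]:
        if n=="scene": print(l,[(round(d["p"],2),np.round(d["xy"]).tolist(),int(d["region"].sum())) for d in masks_of(p,l)][:3])
w=read_camera("wrist");print(np.round(w["mount"],3).tolist(),w["camera_matrix"].round(1).tolist())
E
```

```text
pics
{'time': 0.0, 'joint_pos': [-1.125, 0.261, -0.139, 1.173, -0.0, 1.571], 'qvel': [0.0, 0.0, 0.0, -0.0, 0.0, 0.0], 'effort': [-0.001, -40.567, 25.392, 0.019, 0.0, -0.0], 'tool_pos': [226.066, -473.064, 230.456], 'tool_rot': [-3.062, -0.694, 0.001], 'ft_force': [0.717, 1.051, -0.749], 'ft_torque': [-0.035, -0.033, 0.027], 'finger_force': 0.0, 'finger_gap': 85.38}
-18.700000000000003
scene [[444.1, 0.0, 319.1], [0.0, 444.1, 197.8], [0.0, 0.0, 1.0]] [[-0.85, 0.431, -0.304, 921.162], [0.527, 0.68, -0.51, 519.559], [-0.013, -0.594, -0.805, 892.564], [0.0, 0.0, 0.0, 1.0]]
bottle_blue_center [(0.61, [357.0, 181.0], 572), (0.18, [323.0, 192.0], 243)]
disc_blue [(0.63, [344.0, 197.0], 122)]
bottle_red_center [(0.77, [358.0, 217.0], 747), (0.24, [320.0, 170.0], 698)]
bottle_yellow_center [(0.69, [323.0, 171.0], 711)]
block_center []
tray [(0.9, [295.0, 127.0], 3207), (0.28, [360.0, 236.0], 306), (0.23, [357.0, 218.0], 804)]
cooler [(0.65, [450.0, 284.0], 2792)]
beaker_center [(0.66, [285.0, 220.0], 1016)]
side [[463.4, 0.0, 313.3], [0.0, 463.4, 196.8], [0.0, 0.0, 1.0]] [[0.999, -0.019, 0.04, 534.673], [-0.042, -0.68, 0.732, -702.778], [0.013, -0.733, -0.68, 719.773], [0.0, 0.0, 0.0, 1.0]]
[[0.0, -0.963, -0.271, 68.692], [1.0, 0.0, -0.0, 0.815], [0.0, -0.271, 0.963, -143.128], [0.0, 0.0, 0.0, 1.0]] [[356.4, 0.0, 320.2], [0.0, 356.4, 192.7], [0.0, 0.0, 1.0]]
```

View pics/scene0.png

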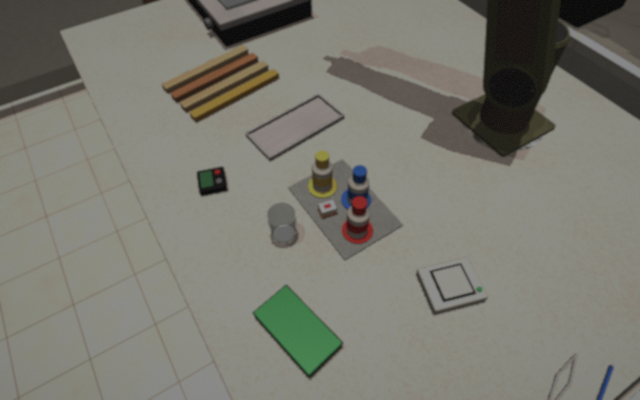

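View pics/side0.png

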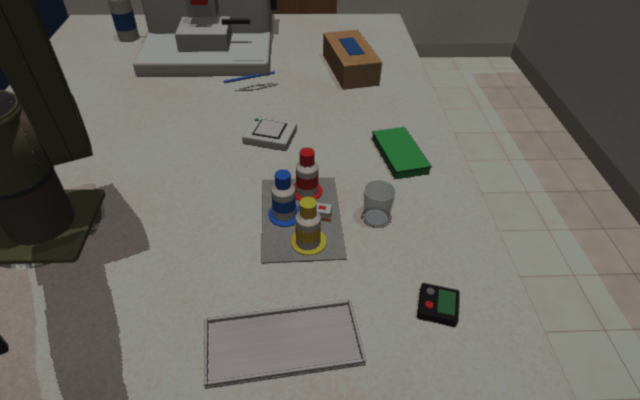

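The pictures show the tray on the −y side (side px 285,340), the board with three bottles in the middle (side px 283,180 blue; 307,157 red; 308,208 yellow), the block behind them (324,210), the beaker (377,203) and the cooler (270,130). Next I triangulate.

```bash
cat > h.py <<'E'
import numpy as np,cv2
from bench import *
from scipy.spatial.transform import Rotation as R
def cam(p,s=None):
    if "cam_to_world" in p: return p["camera_matrix"],np.array(p["cam_to_world"])
    T=np.eye(4);T[:3,:3]=R.from_rotvec(s["tool_rot"]).as_matrix();T[:3,3]=s["tool_pos"]
    return p["camera_matrix"],T@p["mount"]
def ray(c,uv):
    K,T=c;d=T[:3,:3]@np.linalg.inv(K)@np.array([uv[0],uv[1],1.]);return T[:3,3],d
def onz(c,uv,z):
    o,d=ray(c,uv);return o+d*(z-o[2])/d[2]
def proj(c,X):
    K,T=c;q=K@(np.linalg.inv(T)@np.append(X,1))[:3];return q[:2]/q[2]
def tri(rs):
    A=0;b=0
    for o,d in rs:
        d=d/np.linalg.norm(d);P=np.eye(3)-np.outer(d,d);A=A+P;b=b+P@o
    return np.linalg.solve(A,b)
def colour(img,c,roi,smin=110,vmin=60):
    h=cv2.cvtColor(img,cv2.COLOR_BGR2HSV);H,S,V=cv2.split(h)
    hm={"blue":(H>100)&(H<130),"red":(H<8)|(H>172),"yellow":(H>20)&(H<35)}[c]
    m=hm&(S>smin)&(V>vmin);k=np.zeros_like(m);x0,y0,x1,y1=roi;k[y0:y1,x0:x1]=1
    return (m&k).astype(np.uint8)
E
python3 - <<'E'
from h import *
ps={n:read_camera(n) for n in("scene","side")}
for n,p in ps.items():
    for c in("blue","red","yellow"):
        m=colour(p["image"],c,(240,130,420,260));k,_,st,ce=cv2.connectedComponentsWithStats(m)
        print(n,c,[(st[i].tolist(),ce[i].round(1).tolist()) for i in range(1,k) if st[i][4]>15])
cs={n:cam(p) for n,p in ps.items()}
for l in["tray","cooler","beaker_center","block_center"]:
    for n,p in ps.items():
        d=masks_of(p,l)
        if d:
            d=d[0];ct=max(cv2.findContours(d["region"].astype(np.uint8),0,2)[0],key=cv2.contourArea)
            b=cv2.boxPoints(cv2.minAreaRect(ct));z={"tray":16,"cooler":30}.get(l,10)
            a=cv2.approxPolyDP(ct,6,True)[:,0]
            print(n,l,round(d["p"],2),d["xy"],onz(cs[n],d["xy"],z).round(),[onz(cs[n],q,z)[:2].round().tolist() for q in a])
g={"block":((327,205.5),(324.5,208.5),36),"cool":((453,281.5),(270,129),30)}
for k,(a,b,z) in g.items(): print(k,tri([ray(cs["scene"],a),ray(cs["side"],b)]).round(1),onz(cs["scene"],a,z).round(1),onz(cs["side"],b,z).round(1))
for n,q in(("scene",[(317,98),(343,117),(270,157),(248,126)]),("side",[(206,313),(351,304),(363,360),(208,380)])):
    r=[onz(cs[n],u,16)[:2] for u in q];print(n,"tray",np.round(r).tolist(),np.mean(r,0).round(1))
E
```

```text
scene blue [([353, 166, 13, 11, 117], [359.2, 171.2]), ([342, 190, 8, 19, 97], [345.3, 198.8]), ([367, 194, 3, 11, 23], [368.1, 198.7])]
scene red [([351, 196, 16, 14, 179], [358.9, 202.6]), ([342, 221, 31, 23, 288], [357.3, 233.7])]
scene yellow [([316, 151, 12, 17, 152], [321.6, 158.7]), ([308, 177, 29, 21, 311], [322.2, 187.2])]
side blue [([275, 170, 15, 11, 135], [282.0, 174.9]), ([295, 205, 5, 8, 26], [296.8, 208.2]), ([269, 207, 27, 20, 195], [280.4, 220.0])]
side red [([300, 148, 14, 19, 206], [306.8, 156.1]), ([299, 176, 18, 14, 151], [306.9, 183.8]), ([312, 181, 10, 18, 80], [317.7, 191.2]), ([294, 182, 9, 18, 57], [296.8, 192.8]), ([319, 206, 7, 3, 19], [321.7, 207.0])]
side yellow [([300, 196, 17, 23, 310], [307.8, 206.9]), ([291, 227, 35, 28, 562], [308.1, 241.0])]
scene tray 0.8 [292.9, 126.3] [ 521. -285.   16.] [[373.0, -250.0], [393.0, -364.0], [648.0, -322.0], [631.0, -208.0]]
side tray 0.8 [280.8, 343.4] [ 507. -301.   16.] [[631.0, -220.0], [377.0, -248.0], [391.0, -371.0], [641.0, -343.0]]
scene cooler 0.63 [453.5, 283.4] [474. 315.  30.] [[406.0, 283.0], [519.0,
[... 281 characters left out ...]
, -36.0]]
side beaker_center 0.75 [379.3, 200.2] [724.  47.  10.] [[745.0, 116.0], [694.0, 82.0], [683.0, -5.0], [703.0, -32.0], [747.0, 15.0], [766.0, 87.0]]
scene block_center 0.74 [328.1, 207.4] [584.  -3.  10.] [[563.0, -13.0], [599.0, -21.0], [611.0, 13.0], [573.0, 20.0]]
side block_center 0.48 [326.7, 209.3] [604.  21.  10.] [[586.0, 42.0], [607.0, -9.0], [614.0, 34.0]]
block [594.6   2.9  31.7] [593.2   6.   36. ] [597.1  -2.9  36. ]
cool [471.8 309.6  26.1] [471.7 310.8  30. ] [473.9 302.4  30. ]
scene tray [[402.0, -349.0], [382.0, -241.0], [628.0, -219.0], [626.0, -354.0]] [ 509.7 -290.9]
side tray [[375.0, -238.0], [632.0, -228.0], [640.0, -336.0], [394.0, -360.0]] [ 510.3 -290.6]
```

Run:
```python
from h import *
cs={n:cam(read_camera(n)) for n in("scene","side")}
for k,a,b in(("blue",(359.5,173),(282.5,179.5)),("red",(358.9,205),(307,158)),("yellow",(321.6,159.5),(308,208.5))):
    print(k,tri([ray(cs["scene"],a),ray(cs["side"],b)]).round(1),onz(cs["scene"],a,105).round(1),onz(cs["side"],b,105).round(1))
for k,a,b in(("Dred",(357.5,229.5),(307,191)),("Dyel",(322.5,185),(308.5,241)),("Dblue",(356,199),(284,213))):
    print(k,onz(cs["scene"],a,10).round(1),onz(cs["side"],b,10).round(1))
```

```text
blue [509.7  11.3 107.1] [507.5  10.  105. ] [510.5  13.2 105. ]
red [561.5  83.2 105. ] [560.3  83.3 105. ] [562.5  82.5 105. ]
yellow [559.2 -72.  104.5] [559.1 -71.6 105. ] [559.4 -72.6 105. ]
Dred [559.8  86.9  10. ] [562.9  82.   10. ]
Dyel [558.8 -69.3  10. ] [561.  -70.3  10. ]
Dblue [512.4  12.   10. ] [510.7  12.3  10. ]
```

servo_tool(commands=[0.9, -0.9, 0, 1, 0.9, -0.9, 0, 1, 0.9, -0.9, 0, 1, 0.9, -0.9, 0, 1, 0.9, -0.9, 0, 1], jaw=0.65)

```text
time: 1.78
tool_pos: [343.7, -247.5, 231.6]
tool_rot: [3.138, 0.148, 0.001]
ft_force: [0.3, -0.7, 0.0]
finger_gap: 55.4
finger_force: 0.0
```

servo_tool(commands=[0.9, -0.9, 0, 1, 0.9, -0.9, 0, 0.4, 0.9, -0.9, 0, 0, 0.9, -0.9, 0, 0, 0.7, -0.7, 0, 0])

```text
time: 2.4
tool_pos: [512.0, -71.1, 231.3]
tool_rot: [3.141, 0.0, 0.001]
ft_force: [0.5, -0.8, -0.2]
finger_gap: 55.7
finger_force: 0.0
```

servo_tool(commands=[0.6, 0, 0.3, 0, 0.58, 0, 0.5, 0, 0, 0, 0.6, 0, 0, 0, 0.6, 0, 0, 0, 0.3, 0])

```text
time: 3.02
tool_pos: [557.0, -72.6, 137.9]
tool_rot: [-3.141, 0.001, 0.004]
ft_force: [0.1, -0.3, 0.2]
finger_gap: 55.6
finger_force: 0.0
```

Run:
```python
from h import *
s=status.observe();p=read_camera("wrist");cv2.imwrite("pics/w1.png",p["image"]);print(np.round(s["tool_pos"],1))
c=cam(p,s)
for X in((559.2,-72,120),(595,1.5,36),(510,11,120),(561,83,120)): print(X,proj(c,X).round())
```

```text
[557.  -72.6 137.9]
(559.2, -72, 120) [317. 235.]
(595, 1.5, 36) [211. 139.]
(510, 11, 120) [159. 323.]
(561, 83, 120) [ -2. 232.]
```

View pics/w1.png

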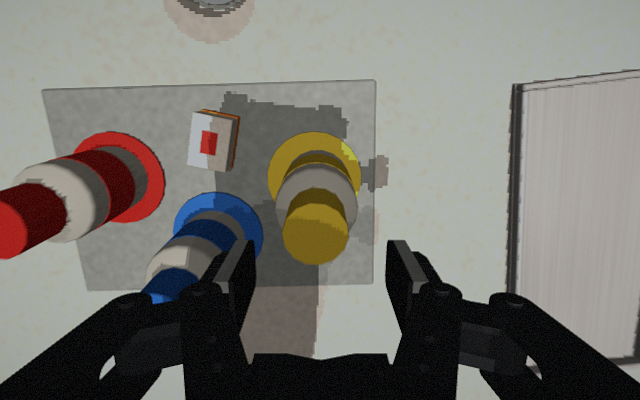

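The wrist view shows the yellow cap at (316,232) between the fingers, as predicted, and the block's red patch at (209,143). I go down and grip.

servo_tool(commands=[0.05, 0, 0.5, 0, 0, 0, 0.5, 0, 0, 0, 0.32, 0, 0, 0, 0, 0, 0, 0, 0, 0])

```text
time: 3.7
tool_pos: [560.5, -72.9, 87.3]
tool_rot: [3.141, -0.002, 0.002]
ft_force: [0.3, -0.3, 0.2]
finger_gap: 55.4
finger_force: 0.0
```

servo_tool(commands=[0, 0, 0, 0, 0, 0, 0, 0, 0, 0, 0, 0, 0, 0, 0, 0, 0, 0, 0, 0], jaw=0.2)

```text
time: 4.32
tool_pos: [560.8, -72.0, 87.8]
tool_rot: [-3.14, 0.001, -0.004]
ft_force: [-0.5, 2.2, 5.7]
finger_gap: 31.4
finger_force: 65.8
```

servo_tool(commands=[0, 0, -0.3, 0, 0, 0.3, -0.4, 0, 0, 0.7, -0.2, 0, 0.1, 0.9, 0, 0, 0.1, 0.9, 0, 0])

```text
time: 4.95
tool_pos: [567.6, -186.1, 123.0]
tool_rot: [3.141, -0.001, -0.0]
ft_force: [0.4, 0.2, -2.3]
finger_gap: 31.3
finger_force: 65.8
```

servo_tool(commands=[0.1, 0.9, 0, 0, 0.1, 0.8, 0, 0, 0.07, 0.5, 0, 0, 0, 0.2, 0, 0, 0, 0, 0, 0])

```text
time: 5.58
tool_pos: [578.1, -280.5, 122.3]
tool_rot: [-3.141, 0.002, 0.001]
ft_force: [-0.3, 0.9, -2.3]
finger_gap: 31.5
finger_force: 65.8
```

servo_tool(commands=[0, 0, 0.35, 0, 0, 0, 0.35, 0, 0, 0, 0.2, 0, 0, 0, 0.1, 0, 0, 0, 0.01, 0])

```text
time: 6.2
tool_pos: [578.2, -280.0, 82.8]
tool_rot: [-3.14, 0.001, 0.0]
ft_force: [-2.2, 2.5, 5.3]
finger_gap: 31.7
finger_force: 66.5
```

servo_tool(commands=[0, 0, 0, 0, 0, 0, 0, 0, 0, 0, -0.3, 0, 0, 0, -0.7, 0, 0, -0.5, -0.7, 0], jaw=0.65)

```text
time: 6.82
tool_pos: [578.8, -261.9, 151.5]
tool_rot: [3.141, -0.005, 0.001]
ft_force: [1.4, -0.1, -0.1]
finger_gap: 55.6
finger_force: 0.0
```

servo_tool(commands=[-0.25, -1, 0, 0, -0.25, -1, 0, 0, -0.25, -1, 0, 0, -0.25, -1, 0, 0, -0.25, -1, 0, 0])

```text
time: 7.45
tool_pos: [528.8, -59.6, 151.2]
tool_rot: [3.141, -0.002, 0.003]
ft_force: [-0.2, -0.5, -0.3]
finger_gap: 55.2
finger_force: 0.0
```

servo_tool(commands=[-0.25, -1, 0, 0, -0.2, -0.6, 0, 0, 0, -0.18, 0, 0, 0, 0, 0, 0, 0, 0, 0, 0])

```text
time: 8.07
tool_pos: [511.3, 3.9, 150.3]
tool_rot: [-3.137, -0.009, -0.001]
ft_force: [0.2, -0.9, -0.4]
finger_gap: 55.8
finger_force: 0.0
```

servo_tool(commands=[-0.04, -0.18, 0.4, 0, 0, 0, 0.5, 0, 0, 0, 0.5, 0, 0, 0, 0.18, 0, 0, 0, 0, 0])

```text
time: 8.7
tool_pos: [509.0, 8.3, 86.7]
tool_rot: [-3.134, -0.018, 0.002]
ft_force: [-0.9, 0.9, -0.1]
finger_gap: 55.5
finger_force: 0.0
```

servo_tool(commands=[0, 0, 0, 0, 0, 0, 0, 0, 0, 0, 0, 0, 0, 0, 0, 0, 0, 0, 0, 0], jaw=0.2)

```text
time: 9.32
tool_pos: [510.4, 9.5, 88.3]
tool_rot: [-3.132, -0.02, -0.005]
ft_force: [-0.4, 2.4, 6.5]
finger_gap: 31.5
finger_force: 64.4
```

Run:
```python
from h import *
s=status.observe();print(np.round(s["joint_pos"],3),np.round(s["tool_pos"],1),np.round(s["tool_rot"],3))
```

```text
[ 0.013  0.339 -0.425  0.803  0.009  3.141] [510.4   9.5  88.3] [-3.132 -0.02  -0.005]
```

j6 is at its limit (needs yaw ≥ j1), so I'll turn to yaw 90° after placing blue.

servo_tool(commands=[0, 0, -0.3, 0, 0, 0.3, -0.4, 0, 0, 0.7, -0.2, 0, 0, 1, 0, 0, 0, 1, 0, 0])

```text
time: 9.95
tool_pos: [510.4, -112.9, 122.6]
tool_rot: [-3.135, -0.02, 0.0]
ft_force: [0.3, -0.0, -1.7]
finger_gap: 31.5
finger_force: 64.1
```

servo_tool(commands=[0, 1, 0, 0, 0, 1, 0, 0, 0, 1, 0, 0, 0, 0.8, 0, 0, 0, 0.4, 0, 0])

```text
time: 10.58
tool_pos: [512.3, -281.3, 120.8]
tool_rot: [-3.134, -0.017, 0.001]
ft_force: [0.4, 0.4, -1.8]
finger_gap: 31.6
finger_force: 64.1
```

servo_tool(commands=[0, 0.25, 0, 0, 0, 0, 0, 0, 0, 0, 0, 0, 0, 0, 0, 0, 0, 0, 0, 0])

```text
time: 11.2
tool_pos: [512.9, -288.9, 120.7]
tool_rot: [-3.133, -0.021, 0.0]
ft_force: [0.4, -0.2, -0.7]
finger_gap: 31.9
finger_force: 64.1
```

servo_tool(commands=[0, 0, 0.35, 0, 0, 0, 0.35, 0, 0, 0, 0.15, 0, 0, 0, 0.1, 0, 0, 0, 0, 0])

```text
time: 11.82
tool_pos: [512.5, -288.7, 83.3]
tool_rot: [-3.133, -0.02, 0.001]
ft_force: [-1.7, 1.3, 5.6]
finger_gap: 31.4
finger_force: 64.6
```

servo_tool(commands=[0, 0, 0, 0, 0, 0, 0, 0, 0, 0, -0.3, 0, 0, 0, -0.7, 0, 0, 0, -0.7, 0], jaw=0.65)

```text
time: 12.45
tool_pos: [512.9, -289.8, 151.9]
tool_rot: [-3.134, -0.019, -0.0]
ft_force: [0.5, 0.3, 0.8]
finger_gap: 55.3
finger_force: 0.0
```

servo_tool(commands=[0, 0, 0, -1, 0, 0, 0, -1, 0, 0, 0, -1, 0, 0, 0, -1, 0, 0, 0, -1])

```text
time: 13.08
tool_pos: [513.2, -289.9, 151.5]
tool_rot: [-3.083, -0.567, -0.003]
ft_force: [-0.5, -0.2, 0.4]
finger_gap: 55.3
finger_force: 0.0
```

servo_tool(commands=[0, 0, 0, -1, 0, 0, 0, -1, 0, 0, 0, -1, 0, 0, 0, -1, 0, 0, 0, -1])

```text
time: 13.7
tool_pos: [513.2, -290.0, 151.4]
tool_rot: [-2.938, -1.094, -0.005]
ft_force: [-0.8, -0.0, 0.7]
finger_gap: 55.4
finger_force: 0.0
```

servo_tool(commands=[0, 0, 0, -1, 0, 0, 0, -1, 0, 0, 0, -1, 0, 0, 0, -1, 0, 0, 0, -1])

```text
time: 14.32
tool_pos: [513.2, -290.0, 151.5]
tool_rot: [-2.704, -1.588, -0.007]
ft_force: [-0.2, 0.3, 0.1]
finger_gap: 55.8
finger_force: 0.0
```

servo_tool(commands=[0, 0, 0, -1, 0, 0, 0, -1, 0, 0, 0, -1, 0, 0, 0, -1, 0, 0, 0, -1])

```text
time: 14.95
tool_pos: [513.2, -290.0, 151.4]
tool_rot: [-2.388, -2.034, -0.008]
ft_force: [0.6, -0.6, -1.0]
finger_gap: 55.8
finger_force: 0.0
```

servo_tool(commands=[0, 0, 0, -1, 0, 0, 0, -1, 0, 0, 0, -0.6, 0, 0, 0, 0, 0, 0, 0, 0])

```text
time: 15.58
tool_pos: [513.0, -289.8, 151.0]
tool_rot: [-2.197, -2.239, -0.009]
ft_force: [-0.9, 0.6, -0.3]
finger_gap: 55.5
finger_force: 0.0
```

```bash
cat >> h.py <<'E'
def st():
    s=status.observe();M=R.from_rotvec(s["tool_rot"]).as_matrix()
    print("tcp",np.round(s["tool_pos"],1),"x",M[:,0].round(3),"z",M[:,2].round(3),"j",np.round(s["joint_pos"],2));return s
E
python3 -c "
from h import *
st()"
```

```text
tcp [ 513.  -289.8  151. ] x [-0.019  1.     0.008] z [ 0.     0.008 -1.   ] j [-0.52  0.41 -0.12  1.04  0.01  1.03]
```

servo_tool(commands=[0.6, 0.1, 0, 0, 1, 0.15, 0, 0, 1, 0.15, 0, 0, 1, 0.15, 0, 0, 1, 0.15, 0, 0])

```text
time: 16.2
tool_pos: [537.4, -104.0, 152.3]
tool_rot: [-2.197, -2.238, -0.009]
ft_force: [0.6, 1.1, -0.6]
finger_gap: 55.3
finger_force: 0.0
```

servo_tool(commands=[1, 0.15, 0, 0, 1, 0.15, 0, 0, 1, 0.15, 0, 0, 1, 0.15, 0, 0, 0.72, 0.1, 0, 0])

```text
time: 16.82
tool_pos: [561.8, 85.8, 153.8]
tool_rot: [-2.195, -2.24, -0.01]
ft_force: [-0.5, -0.1, 0.1]
finger_gap: 55.5
finger_force: 0.0
```

servo_tool(commands=[0, 0, 0, 0, 0, 0, 0, 0, 0, 0, 0, 0, 0, 0, 0, 0, 0, 0, 0, 0])

```text
time: 17.45
tool_pos: [561.6, 83.4, 153.6]
tool_rot: [-2.197, -2.238, -0.009]
ft_force: [0.2, 0.8, -0.8]
finger_gap: 55.5
finger_force: 0.0
```

Down 66 mm = 1.65, then grip.

servo_tool(commands=[0, 0, 0.4, 0, 0, 0, 0.5, 0, 0, 0, 0.5, 0, 0, 0, 0.25, 0, 0, 0, 0, 0])

```text
time: 18.08
tool_pos: [561.0, 84.4, 87.0]
tool_rot: [-2.195, -2.238, -0.007]
ft_force: [0.4, 0.5, 0.3]
finger_gap: 55.6
finger_force: 0.0
```

servo_tool(commands=[0, 0, 0, 0, 0, 0, 0, 0, 0, 0, 0, 0, 0, 0, 0, 0, 0, 0, 0, 0], jaw=0.2)

```text
time: 18.7
tool_pos: [562.3, 84.7, 88.6]
tool_rot: [-2.197, -2.24, -0.011]
ft_force: [-0.4, -0.6, 5.7]
finger_gap: 31.4
finger_force: 59.5
```

```bash
python3 -c "
from h import *
st()"
```

```text
tcp [562.3  84.7  88.6] x [-0.019  1.     0.008] z [ 0.002  0.008 -1.   ] j [ 0.15  0.43 -0.28  0.86  0.01  1.7 ]
```

servo_tool(commands=[0, 0, -0.3, 0, -0.3, -0.2, -0.4, 0, -0.7, -0.5, -0.2, 0, -1, -0.5, 0, 0, -1, -0.5, 0, 0])

```text
time: 19.32
tool_pos: [494.9, -38.6, 123.6]
tool_rot: [-2.196, -2.24, -0.009]
ft_force: [1.7, -1.2, -2.6]
finger_gap: 31.4
finger_force: 59.7
```

servo_tool(commands=[-1, -0.5, 0, 0, -1, -0.5, 0, 0, -1, -0.5, 0, 0, -1, 0, 0, 0, -1, 0, 0, 0])

```text
time: 19.95
tool_pos: [438.7, -239.8, 122.0]
tool_rot: [-2.197, -2.238, -0.009]
ft_force: [0.1, 0.4, -1.4]
finger_gap: 31.3
finger_force: 59.7
```

servo_tool(commands=[-1, 0, 0, 0, -0.6, 0, 0, 0, 0, 0, 0, 0, 0, 0, 0, 0, 0, 0, 0, 0])

```text
time: 20.58
tool_pos: [440.8, -300.8, 120.5]
tool_rot: [-2.194, -2.24, -0.009]
ft_force: [-0.1, 0.6, -1.6]
finger_gap: 31.8
finger_force: 59.7
```

servo_tool(commands=[0, 0, 0.35, 0, 0, 0, 0.35, 0, 0, 0, 0.15, 0, 0, 0, 0.09, 0, 0, 0, 0, 0])

```text
time: 21.2
tool_pos: [440.2, -301.3, 83.7]
tool_rot: [-2.195, -2.238, -0.008]
ft_force: [-3.0, 2.8, 7.3]
finger_gap: 31.5
finger_force: 60.9
```

servo_tool(commands=[0, 0, 0, 0, 0, 0, 0, 0, 0, 0, -0.3, 0, 0, 0, -0.7, 0, 0, 0, -0.7, 0], jaw=0.65)

```text
time: 21.82
tool_pos: [441.2, -302.4, 152.2]
tool_rot: [-2.196, -2.239, -0.009]
ft_force: [-0.4, -0.5, -0.2]
finger_gap: 55.6
finger_force: 0.0
```

Run:
```python
from h import *
st()
c=np.array([510.5,-290.]);a=np.deg2rad(8);ex=np.array([np.cos(a),np.sin(a)]);ey=np.array([-ex[1],ex[0]])
ps={n:read_camera(n) for n in("scene","side")};cs={n:cam(p) for n,p in ps.items()}
cv2.imwrite("pics/s1.png",np.vstack([ps["scene"]["image"][70:270,160:480],ps["side"]["image"][150:390,160:480]]))
D={"red":(562,85),"yellow":(560,-70),"blue":(511,12)}
for n,p in ps.items():
    for k,X in D.items():
        u=proj(cs[n],(*X,10)).astype(int);m=colour(p["image"],k,(u[0]-30,u[1]-25,u[0]+30,u[1]+25))
        kk,_,s_,ce=cv2.connectedComponentsWithStats(m);i=1+s_[1:,4].argmax();b=s_[i]
        print(n,k,b.tolist(),onz(cs[n],ce[i],10).round(1),onz(cs[n],(b[0]+(b[2]-1)/2,b[1]+(b[3]-1)/2),10).round(1))
    for d in masks_of(p,"block_center")[:1]:
        r=cv2.moments(d["region"].astype(np.uint8),True);print("block",d["p"],onz(cs[n],(r["m10"]/r["m00"],r["m01"]/r["m00"]),26).round(1))
```

```text
tcp [ 441.2 -302.4  152.2] x [-0.019  1.     0.008] z [ 0.     0.008 -1.   ] j [-0.6   0.33 -0.26  0.99  0.01  0.95]
scene red [342, 217, 31, 27, 650] [561.4  87.2  10. ] [561.6  87.4  10. ]
scene yellow [308, 175, 29, 23, 500] [561.2 -67.5  10. ] [561.5 -67.2  10. ]
scene blue [342, 188, 28, 23, 528] [513.5  11.5  10. ] [513.4  11.4  10. ]
block 0.83 [593.    8.3  26. ]
side red [290, 180, 32, 22, 556] [560.2  84.4  10. ] [559.5  83.8  10. ]
side yellow [291, 228, 35, 27, 767] [560.2 -70.2  10. ] [560.  -70.3  10. ]
side blue [269, 202, 33, 25, 641] [512.7   8.8  10. ] [512.9   9.1  10. ]
block 0.62 [591.4  -0.8  26. ]
```

View pics/s1.png

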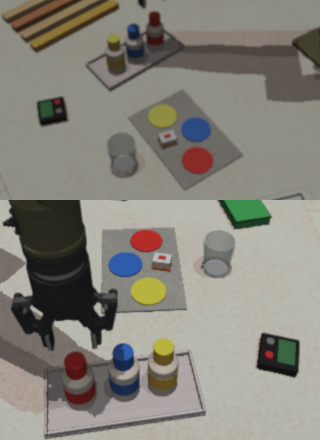

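All three stand in the tray; the discs and the block are free. Now above the block for a wrist look.

servo_tool(commands=[0.8, 0.4, 0, 0, 1, 0.5, 0, 0, 1, 0.5, 0, 0, 1, 0.5, 0, 0, 1, 0.5, 0, 0])

```text
time: 22.65
tool_pos: [532.9, -107.0, 151.2]
tool_rot: [-2.195, -2.237, -0.007]
ft_force: [-0.1, 0.6, -1.0]
finger_gap: 55.5
finger_force: 0.0
```

servo_tool(commands=[1, 0.5, 0, 0, 1, 0.5, 0, 0, 0.6, 0.4, 0, 0, 0.25, 0.1, 0, 0, 0, 0, 0, 0])

```text
time: 23.28
tool_pos: [590.3, 6.7, 152.4]
tool_rot: [-2.194, -2.239, -0.006]
ft_force: [-0.9, -0.5, -0.5]
finger_gap: 55.8
finger_force: 0.0
```

servo_tool(commands=[0, 0, 0, 0, 0, 0, 0, 0, 0, 0, 0, 0, 0, 0, 0, 0, 0, 0, 0, 0])

```text
time: 23.9
tool_pos: [591.1, 6.5, 153.4]
tool_rot: [-2.196, -2.239, -0.009]
ft_force: [-0.3, 1.0, 0.4]
finger_gap: 55.4
finger_force: 0.0
```

Run:
```python
from h import *
s=st();p=read_camera("wrist");c=cam(p,s);cv2.imwrite("pics/w2.png",p["image"])
print(proj(c,(592,4,36)))
d=masks_of(p,"block_center")
if d:
    ct=max(cv2.findContours(d[0]["region"].astype(np.uint8),0,2)[0],key=cv2.contourArea)
    print(d[0]["p"],d[0]["xy"],[(q.tolist(),onz(c,q,36)[:2].round(1).tolist()) for q in cv2.approxPolyDP(ct,4,True)[:,0]])
for k,X in {"red":(561,86),"yellow":(561,-69),"blue":(513,10)}.items():
    m=colour(p["image"],k,(0,0,640,400));kk,_,s_,ce=cv2.connectedComponentsWithStats(m);i=1+s_[1:,4].argmax()
    print(k,s_[i].tolist(),onz(c,ce[i],10).round(1),proj(c,(*X,10)).round())
```

```text
tcp [591.1   6.5 153.4] x [-0.019  1.     0.008] z [ 0.     0.008 -1.   ] j [ 0.01  0.41 -0.12  1.04  0.01  1.56]
[320.61232742 190.31978065]
0.7 [318.8, 184.4] [([302, 160], [577.8, 27.0]), ([296, 198], [573.4, -2.4]), ([340, 209], [607.2, -10.6]), ([348, 171], [612.2, 19.3])]
red [234, 25, 96, 101, 7554] [560.7  87.9  10. ] [282.  78.]
yellow [248, 222, 78, 77, 4579] [563.6 -66.5  10. ] [284. 262.]
blue [180, 127, 90, 88, 6138] [513.1  12.5  10. ] [225. 173.]
```

View pics/w2.png

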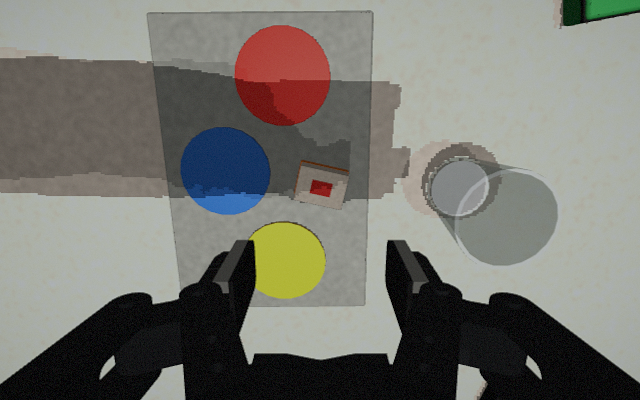

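Run:
```python
from h import *
s=st();p=read_camera("wrist");c=cam(p,s)
print([onz(c,q,32)[:2].round(1) for q in((321,188),(322,187),(296,198),(340,209),(349,176),(303,165))])
```

```text
tcp [591.1   6.6 153.3] x [-0.019  1.     0.008] z [-0.     0.008 -1.   ] j [ 0.01  0.41 -0.12  1.04  0.01  1.56]
[array([592.3,   4.9]), array([593. ,   5.7]), array([573.1,  -3.5]), array([607.4, -11.7]), array([613.4,  14.7]), array([578.3,  22.5])]
```

servo_tool(commands=[-0.07, 0.05, 0.4, 0, 0, 0, 0.6, 1, 0, 0, 0.6, 1, 0, 0, 0.4, 1, 0, 0, 0.3, 0.65], jaw=0.85)

```text
time: 24.68
tool_pos: [592.1, 4.5, 59.1]
tool_rot: [-2.462, -1.938, -0.005]
ft_force: [-0.3, 0.5, 0.2]
finger_gap: 72.7
finger_force: 0.0
```

servo_tool(commands=[0, 0, 0.2, 0, 0, 0, 0.2, 0, 0, 0, 0.2, 0, 0, 0, 0, 0, 0, 0, 0, 0])

```text
time: 25.3
tool_pos: [593.4, 4.8, 37.6]
tool_rot: [-2.462, -1.942, -0.008]
ft_force: [0.3, -0.1, -0.1]
finger_gap: 72.7
finger_force: 0.0
```

Run:
```python
from h import *
s=st();p=read_camera("wrist");cv2.imwrite("pics/w3.png",p["image"][120:])
```

```text
tcp [593.4   4.8  37.6] x [0.233 0.972 0.008] z [ 0.     0.008 -1.   ] j [ 0.    0.52 -0.28  0.78  0.01  1.81]
```

View pics/w3.png

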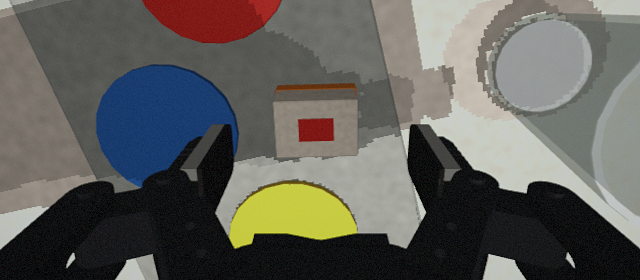

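The block's top face (274–358, 220–277) sits square and centred between the fingers. I descend and close.

servo_tool(commands=[0, 0, 0.3, 0, 0, 0, 0.3, 0, 0, 0, 0.14, 0, 0, 0, 0, 0, 0, 0, 0, 0])

```text
time: 25.98
tool_pos: [593.3, 5.0, 7.8]
tool_rot: [-2.462, -1.941, -0.008]
ft_force: [-0.1, 0.1, 0.2]
finger_gap: 72.6
finger_force: 0.0
```

servo_tool(commands=[0, 0, 0, 0, 0, 0, 0, 0, 0, 0, 0, 0, 0, 0, 0, 0, 0, 0, 0, 0], jaw=0.3)

```text
time: 26.6
tool_pos: [593.7, 5.0, 8.5]
tool_rot: [-2.463, -1.942, -0.009]
ft_force: [-0.1, 0.1, 5.0]
finger_gap: 37.6
finger_force: 60.6
```

Run:
```python
from h import *
s=st();p=read_camera("wrist");c=cam(p,s);cv2.imwrite("pics/w4.png",p["image"][120:])
```

```text
tcp [593.7   5.    8.5] x [0.233 0.972 0.008] z [ 0.001  0.008 -1.   ] j [ 0.    0.55 -0.31  0.71  0.01  1.81]
```

View pics/w4.png

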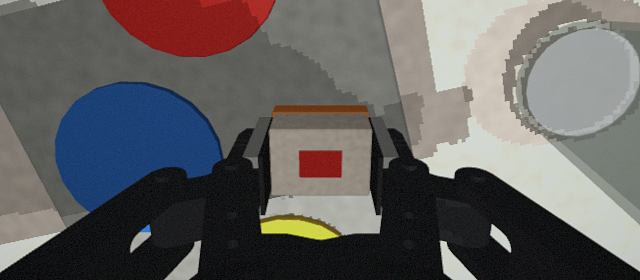

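servo_tool(commands=[0, 0, -0.5, 0, 0.2, -0.2, -0.7, 0, 0.8, -0.5, -0.8, 0, 1, -0.7, 0, 0, 1, -0.7, 0, 0])

```text
time: 27.28
tool_pos: [539.2, 141.8, 89.2]
tool_rot: [-2.463, -1.941, -0.009]
ft_force: [-0.4, 0.1, -0.6]
finger_gap: 37.8
finger_force: 60.3
```

servo_tool(commands=[0.9, -0.7, 0, 0, 0.9, -0.7, 0, 0, 0.6, -0.6, 0, 0, 0.3, -0.3, 0, 0, 0, 0, 0, 0])

```text
time: 27.9
tool_pos: [474.8, 267.4, 89.6]
tool_rot: [-2.461, -1.943, -0.007]
ft_force: [0.8, 0.1, -0.7]
finger_gap: 38.1
finger_force: 60.3
```

servo_tool(commands=[0, 0, 0, 0, 0, 0, 0, 0, 0, 0, 0, 0, 0, 0, 0, 0, 0, 0, 0, 0])

```text
time: 28.52
tool_pos: [475.3, 267.0, 89.8]
tool_rot: [-2.462, -1.941, -0.008]
ft_force: [0.3, -0.2, -0.2]
finger_gap: 37.7
finger_force: 60.3
```

Run:
```python
from h import *
s=st();p=read_camera("wrist");c=cam(p,s);cv2.imwrite("pics/w5.png",p["image"])
print(onz(c,(320,284),s["tool_pos"][2]+23.5).round(1),proj(c,(472.5,307.5,30)))
d=masks_of(p,"cooler");print([(q["p"],q["xy"]) for q in d[:2]])
```

```text
tcp [475.3 267.   89.8] x [0.234 0.972 0.008] z [-0.     0.008 -1.   ] j [ 0.51  0.39 -0.34  0.84  0.01  2.31]
[475.6 265.5 113.3] [298.00662377 146.5361612 ]
[(0.74, [296.2, 133.2])]
```

View pics/w5.png

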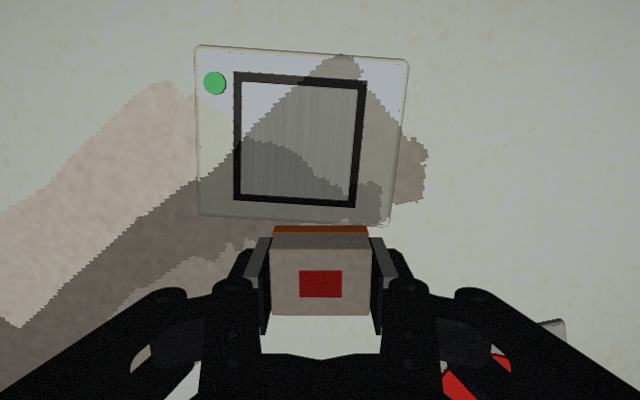

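The wrist view shows the black square with corners (233,71) to (355,207), centre about (297,140). Held block centred at (320,284). I move 1.09/−0.32 and lower.

servo_tool(commands=[0.4, -0.12, 0, 0, 0.5, -0.15, 0, 0, 0.19, -0.05, 0.2, 0, 0, 0, 0.4, 0, 0, 0, 0.4, 0])

```text
time: 29.25
tool_pos: [472.1, 312.4, 48.5]
tool_rot: [-2.462, -1.942, -0.005]
ft_force: [0.1, 0.2, -0.4]
finger_gap: 37.9
finger_force: 60.3
```

servo_tool(commands=[0, 0, 0.25, 0, 0, 0, 0.1, 0, 0, 0, 0, 0, 0, 0, 0, 0, 0, 0, 0, 0])

```text
time: 29.88
tool_pos: [473.3, 313.2, 36.7]
tool_rot: [-2.462, -1.941, -0.009]
ft_force: [0.6, 0.1, -0.8]
finger_gap: 37.9
finger_force: 60.3
```

servo_tool(commands=[0, 0, 0.06, 0, 0, 0, 0.04, 0, 0, 0, 0.01, 0, 0, 0, 0, 0, 0, 0, 0, 0])

```text
time: 30.5
tool_pos: [472.9, 313.1, 32.5]
tool_rot: [-2.462, -1.941, -0.008]
ft_force: [-1.6, -1.4, 4.9]
finger_gap: 37.6
finger_force: 60.9
```

servo_tool(commands=[0, 0, 0, 0, 0, 0, 0, 0, 0, 0, -0.3, 0, 0, 0, -0.5, 0, 0, 0, -0.7, 0], jaw=0.75)

```text
time: 31.12
tool_pos: [472.4, 312.2, 92.4]
tool_rot: [-2.462, -1.941, -0.006]
ft_force: [1.3, 0.4, -0.1]
finger_gap: 63.8
finger_force: 0.0
```

servo_tool(commands=[-0.4, 0, -0.7, 0, -0.4, 0, -0.6, 0, 0, 0, -0.3, 0, 0, 0, 0, 0, 0, 0, 0, 0])

```text
time: 31.75
tool_pos: [465.1, 281.1, 154.7]
tool_rot: [-2.461, -1.942, -0.006]
ft_force: [-0.2, -0.5, -0.2]
finger_gap: 63.9
finger_force: 0.0
```

Run:
```python
from h import *
s=st();p=read_camera("wrist");c=cam(p,s);cv2.imwrite("pics/w6.png",p["image"])
```

```text
tcp [465.1 281.1 154.7] x [0.233 0.973 0.007] z [-0.001  0.008 -1.   ] j [ 0.54  0.33 -0.24  0.99  0.01  2.35]
```

View pics/w6.png

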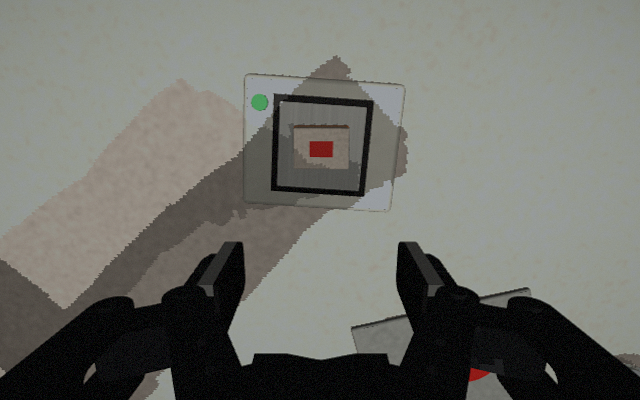

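The block (321,148) lies centred in the black square (centre about 322,144). Now I locate the caps in the tray and head back.

Run:
```python
from h import *
ps={n:read_camera(n) for n in("scene","side")};cs={n:cam(p) for n,p in ps.items()}
for k,X in {"red":(440,-302,102),"blue":(512,-289,102),"yellow":(578,-280,102)}.items():
    u=[]
    for n,p in ps.items():
        q=proj(cs[n],X).astype(int);m=colour(p["image"],k,(q[0]-16,q[1]-14,q[0]+16,q[1]+14));kk,_,s_,ce=cv2.connectedComponentsWithStats(m)
        if kk>1: i=1+s_[1:,4].argmax();u.append(ray(cs[n],ce[i]));print(n,k,q,s_[i].tolist(),ce[i].round(1))
    if len(u)==2: print(k,tri(u).round(1))
```

```text
scene red [313  88] [309, 82, 11, 13, 89] [313.7  86.3]
side red [235 316] [224, 302, 22, 28, 452] [234.5 314.7]
red [ 439.5 -303.1  107.6]
scene blue [293 100] [288, 94, 11, 9, 77] [292.9  98.3]
side blue [282 307] [273, 294, 20, 18, 299] [282.5 302.5]
blue [ 512.9 -287.   112.1]
scene yellow [272 111] [268, 105, 11, 14, 118] [273.2 110.9]
side yellow [324 301] [314, 289, 20, 26, 445] [323.1 301.3]
yellow [ 576.  -280.9  103.8]
```

servo_tool(commands=[-1, 0, 0, -1, -1, 0, 0, -1, -1, 0, 0, -1, -1, 0, 0, -0.37, -1, 0, 0, 0], jaw=0.65)

```text
time: 32.52
tool_pos: [444.2, 81.7, 153.4]
tool_rot: [-2.216, -2.218, -0.008]
ft_force: [-0.4, 0.4, -0.1]
finger_gap: 55.6
finger_force: 0.0
```

servo_tool(commands=[-1, 0, 0, 0, -1, 0, 0, 0, -1, 0, 0, 0, -1, 0, 0, 0, -1, 0, 0, 0])

```text
time: 33.15
tool_pos: [444.4, -118.4, 151.8]
tool_rot: [-2.217, -2.217, -0.008]
ft_force: [0.8, -0.2, -0.8]
finger_gap: 55.8
finger_force: 0.0
```

servo_tool(commands=[-1, -0.1, 0, 0, -1, 0, 0, 0, -1, 0, 0, 0, -1, 0, 0, 0, -0.55, 0, 0, 0])

```text
time: 33.78
tool_pos: [440.5, -300.7, 150.2]
tool_rot: [-2.219, -2.215, -0.009]
ft_force: [-0.0, 0.4, 0.1]
finger_gap: 55.7
finger_force: 0.0
```

servo_tool(commands=[0, 0, 0, 0, 0, 0, 0, 0, 0, 0, 0, 0, 0, 0, 0, 0, 0, 0, 0, 0])

```text
time: 34.4
tool_pos: [440.7, -298.8, 151.1]
tool_rot: [-2.217, -2.218, -0.009]
ft_force: [0.4, -0.1, -0.7]
finger_gap: 55.5
finger_force: 0.0
```

```bash
python3 -c "
from h import *
st()"
```

```text
tcp [ 440.7 -298.8  151.1] x [-0.001  1.     0.008] z [ 0.     0.008 -1.   ] j [-0.6   0.32 -0.27  0.99  0.01  0.97]
```

servo_tool(commands=[-0.1, 0, 0.4, 0, 0, 0, 0.5, 0, 0, 0, 0.5, 0, 0, 0, 0.29, 0, 0, 0, 0, 0])

```text
time: 35.02
tool_pos: [439.7, -302.2, 82.0]
tool_rot: [-2.216, -2.215, -0.008]
ft_force: [-0.5, 0.1, -1.0]
finger_gap: 55.5
finger_force: 0.0
```

servo_tool(commands=[0, 0, 0, 0, 0, 0, 0, 0, 0, 0, 0, 0, 0, 0, 0, 0, 0, 0, 0, 0], jaw=0.2)

```text
time: 35.65
tool_pos: [441.0, -303.1, 84.0]
tool_rot: [-2.219, -2.218, -0.009]
ft_force: [-1.1, -0.3, 6.0]
finger_gap: 31.2
finger_force: 59.4
```

servo_tool(commands=[0, 0, -0.4, 0, 0, 0, -0.6, 0, 0.6, 0, -0.2, 0, 1, 0, 0, 0, 1, 0, 0, 0])

```text
time: 36.28
tool_pos: [440.3, -198.0, 131.7]
tool_rot: [-2.218, -2.216, -0.009]
ft_force: [0.1, -0.2, -1.3]
finger_gap: 31.6
finger_force: 59.6
```

servo_tool(commands=[1, 0.3, 0, 0, 1, 0.5, 0, 0, 1, 0.5, 0, 0, 1, 0.5, 0, 0, 1, 0.5, 0, 0])

```text
time: 36.9
tool_pos: [532.7, 2.4, 133.1]
tool_rot: [-2.217, -2.217, -0.008]
ft_force: [0.7, 0.1, -1.3]
finger_gap: 31.5
finger_force: 59.7
```

servo_tool(commands=[1, 0.5, 0, 0, 0.8, 0.2, 0, 0, 0.3, 0, 0, 0, 0, 0, 0, 0, 0, 0, 0, 0])

```text
time: 37.52
tool_pos: [559.9, 83.8, 134.1]
tool_rot: [-2.219, -2.216, -0.007]
ft_force: [0.2, -0.1, -1.1]
finger_gap: 31.5
finger_force: 59.7
```

servo_tool(commands=[0, 0, 0, 0, 0, 0, 0, 0, 0, 0, 0, 0, 0, 0, 0, 0, 0, 0, 0, 0])

```text
time: 38.15
tool_pos: [560.7, 84.9, 134.4]
tool_rot: [-2.218, -2.217, -0.009]
ft_force: [0.2, -0.1, -2.0]
finger_gap: 31.4
finger_force: 59.7
```

servo_tool(commands=[0.04, 0, 0.35, 0, 0, 0, 0.4, 0, 0, 0, 0.25, 0, 0, 0, 0.12, 0, 0, 0, 0, 0])

```text
time: 38.78
tool_pos: [560.7, 86.9, 89.6]
tool_rot: [-2.217, -2.217, -0.009]
ft_force: [0.1, -0.5, -1.5]
finger_gap: 31.6
finger_force: 59.7
```

servo_tool(commands=[0, 0, 0.02, 0, 0, 0, 0.02, 0, 0, 0, 0, 0, 0, 0, 0, 0, 0, 0, 0, 0])

```text
time: 39.4
tool_pos: [561.1, 87.0, 89.1]
tool_rot: [-2.218, -2.218, -0.011]
ft_force: [-2.1, -0.0, 5.6]
finger_gap: 31.0
finger_force: 60.4
```

Contact. Release, rise, and head for blue (512.5, −288).

servo_tool(commands=[0, 0, 0, 0, 0, 0, 0, 0, 0, 0, -0.3, 0, 0, 0, -0.7, 0, 0, 0, -0.6, 0], jaw=0.65)

```text
time: 40.02
tool_pos: [560.9, 86.4, 153.5]
tool_rot: [-2.218, -2.218, -0.01]
ft_force: [0.5, -0.3, -0.3]
finger_gap: 55.9
finger_force: 0.0
```

servo_tool(commands=[-0.7, -0.1, 0, 0, -1, -0.2, 0, 0, -1, -0.2, 0, 0, -1, -0.2, 0, 0, -1, -0.2, 0, 0])

```text
time: 40.65
tool_pos: [524.7, -103.0, 151.4]
tool_rot: [-2.218, -2.218, -0.01]
ft_force: [-0.0, 0.5, 0.4]
finger_gap: 55.6
finger_force: 0.0
```

servo_tool(commands=[-1, -0.2, 0, 0, -1, -0.1, 0, 0, -1, 0, 0, 0, -1, 0, 0, 0, -0.6, 0, 0, 0])

```text
time: 41.28
tool_pos: [512.8, -287.6, 149.7]
tool_rot: [-2.22, -2.216, -0.009]
ft_force: [0.3, -0.7, -0.6]
finger_gap: 55.6
finger_force: 0.0
```

servo_tool(commands=[0, 0, 0, 0, 0, 0, 0, 0, 0, 0, 0, 0, 0, 0, 0, 0, 0, 0, 0, 0])

```text
time: 41.9
tool_pos: [512.7, -285.0, 149.1]
tool_rot: [-2.216, -2.218, -0.009]
ft_force: [0.4, 0.5, -0.3]
finger_gap: 55.6
finger_force: 0.0
```

servo_tool(commands=[-0.09, -0.02, 0.4, 0, 0, 0, 0.5, 0, 0, 0, 0.5, 0, 0, 0, 0.23, 0, 0, 0, 0, 0], jaw=0.55)

```text
time: 42.52
tool_pos: [511.0, -288.4, 82.7]
tool_rot: [-2.216, -2.216, -0.008]
ft_force: [-0.0, 0.3, 0.1]
finger_gap: 47.0
finger_force: 0.0
```

servo_tool(commands=[0, 0, 0, 0, 0, 0, 0, 0, 0, 0, 0, 0, 0, 0, 0, 0, 0, 0, 0, 0], jaw=0.2)

```text
time: 43.15
tool_pos: [512.2, -289.0, 84.4]
tool_rot: [-2.218, -2.218, -0.009]
ft_force: [0.3, 0.4, 3.1]
finger_gap: 31.3
finger_force: 59.7
```

servo_tool(commands=[0, 0, -0.4, 0, 0, 0, -0.6, 0, 0.6, 0, -0.2, 0, 1, 0, 0, 0, 1, 0, 0, 0])

```text
time: 43.78
tool_pos: [511.2, -182.9, 132.8]
tool_rot: [-2.217, -2.216, -0.009]
ft_force: [-0.4, -0.4, -2.0]
finger_gap: 31.7
finger_force: 59.6
```

servo_tool(commands=[1, 0, 0, 0, 1, 0, 0, 0, 1, 0, 0, 0, 1, 0, 0, 0, 0.6, 0, 0, 0])

```text
time: 44.4
tool_pos: [510.4, 1.7, 134.1]
tool_rot: [-2.214, -2.219, -0.008]
ft_force: [0.8, 0.2, -1.3]
finger_gap: 31.7
finger_force: 59.6
```

servo_tool(commands=[0.3, 0, 0, 0, 0, 0, 0, 0, 0, 0, 0, 0, 0, 0, 0, 0, 0, 0, 0, 0])

```text
time: 45.02
tool_pos: [511.9, 10.2, 134.1]
tool_rot: [-2.219, -2.216, -0.009]
ft_force: [0.1, 0.0, -1.1]
finger_gap: 31.3
finger_force: 59.6
```

servo_tool(commands=[0, 0.03, 0.35, 0, 0, 0, 0.4, 0, 0, 0, 0.25, 0, 0, 0, 0.1, 0, 0, 0, 0.02, 0])

```text
time: 45.65
tool_pos: [512.9, 11.2, 89.3]
tool_rot: [-2.217, -2.217, -0.008]
ft_force: [-1.0, 0.5, 3.2]
finger_gap: 31.2
finger_force: 60.1
```

servo_tool(commands=[0, 0, 0.02, 0, 0, 0, 0, 0, 0, 0, 0, 0, 0, 0, 0, 0, 0, 0, 0, 0])

```text
time: 46.28
tool_pos: [513.0, 11.3, 89.3]
tool_rot: [-2.218, -2.218, -0.009]
ft_force: [-3.6, 0.2, 5.8]
finger_gap: 31.6
finger_force: 60.5
```

servo_tool(commands=[0, 0, 0, 0, 0, 0, 0, 0, 0, 0, -0.3, 0, 0, 0, -0.7, 0, 0, 0, -0.6, 0], jaw=0.65)

```text
time: 46.9
tool_pos: [513.4, 10.7, 154.1]
tool_rot: [-2.218, -2.218, -0.01]
ft_force: [0.2, 0.1, -0.5]
finger_gap: 55.6
finger_force: 0.0
```

servo_tool(commands=[-0.6, 0.1, 0, 0, -1, 0.25, 0, 0, -1, 0.25, 0, 0, -1, 0.25, 0, 0, -1, 0.25, 0, 0])

```text
time: 47.52
tool_pos: [557.7, -174.7, 152.0]
tool_rot: [-2.218, -2.218, -0.01]
ft_force: [0.4, -0.4, -0.6]
finger_gap: 55.7
finger_force: 0.0
```

servo_tool(commands=[-1, 0.25, 0, 0, -1, 0.25, 0, 0, -0.5, 0, 0, 0, -0.2, 0, 0, 0, 0, 0, 0, 0])

```text
time: 48.15
tool_pos: [576.6, -280.8, 150.4]
tool_rot: [-2.217, -2.217, -0.009]
ft_force: [0.0, -0.2, -0.4]
finger_gap: 55.6
finger_force: 0.0
```

servo_tool(commands=[0, 0, 0, 0, 0, 0, 0, 0, 0, 0, 0, 0, 0, 0, 0, 0, 0, 0, 0, 0])

```text
time: 48.78
tool_pos: [577.0, -281.2, 150.2]
tool_rot: [-2.217, -2.217, -0.009]
ft_force: [0.3, 1.0, -0.1]
finger_gap: 55.6
finger_force: 0.0
```

servo_tool(commands=[0, 0, 0.4, 0, 0, 0, 0.5, 0, 0, 0, 0.5, 0, 0, 0, 0.26, 0, 0, 0, 0, 0])

```text
time: 49.4
tool_pos: [576.0, -280.3, 82.5]
tool_rot: [-2.216, -2.215, -0.007]
ft_force: [-0.1, -0.6, 0.0]
finger_gap: 55.5
finger_force: 0.0
```

servo_tool(commands=[0, 0, 0, 0, 0, 0, 0, 0, 0, 0, 0, 0, 0, 0, 0, 0, 0, 0, 0, 0], jaw=0.2)

```text
time: 50.02
tool_pos: [577.5, -281.1, 84.7]
tool_rot: [-2.219, -2.218, -0.009]
ft_force: [-0.9, -0.3, 5.7]
finger_gap: 31.6
finger_force: 59.5
```

servo_tool(commands=[0, 0, -0.4, 0, 0, 0, -0.6, 0, 0.6, 0, -0.2, 0, 1, -0.1, 0, 0, 1, -0.1, 0, 0])

```text
time: 50.65
tool_pos: [568.3, -174.8, 132.5]
tool_rot: [-2.216, -2.216, -0.009]
ft_force: [-0.1, 0.3, -2.4]
finger_gap: 31.8
finger_force: 59.6
```

servo_tool(commands=[1, -0.1, 0, 0, 1, -0.1, 0, 0, 0.5, 0, 0, 0, 0.2, 0, 0, 0, 0, 0, 0, 0])

```text
time: 51.28
tool_pos: [561.2, -69.1, 133.5]
tool_rot: [-2.217, -2.218, -0.008]
ft_force: [0.1, 0.1, -0.9]
finger_gap: 31.6
finger_force: 59.6
```

servo_tool(commands=[0, 0, 0, 0, 0, 0, 0, 0, 0, 0, 0, 0, 0, 0, 0, 0, 0, 0, 0, 0])

```text
time: 51.9
tool_pos: [561.0, -69.3, 133.5]
tool_rot: [-2.218, -2.217, -0.009]
ft_force: [0.4, 0.1, -2.9]
finger_gap: 31.7
finger_force: 59.6
```

servo_tool(commands=[0, 0, 0.35, 0, 0, 0, 0.4, 0, 0, 0, 0.25, 0, 0, 0, 0.08, 0, 0, 0, 0.02, 0])

```text
time: 52.52
tool_pos: [560.2, -68.7, 89.8]
tool_rot: [-2.217, -2.217, -0.007]
ft_force: [-3.9, 0.0, 5.1]
finger_gap: 31.7
finger_force: 60.3
```

servo_tool(commands=[0, 0, 0.02, 0, 0, 0, 0, 0, 0, 0, 0, 0, 0, 0, 0, 0, 0, 0, 0, 0])

```text
time: 53.15
tool_pos: [560.2, -68.6, 89.8]
tool_rot: [-2.217, -2.217, -0.008]
ft_force: [-4.6, 0.4, 6.3]
finger_gap: 31.3
finger_force: 60.5
```

Released next, then back off toward −y and check with all cameras.

servo_tool(commands=[0, 0, 0, 0, 0, 0, 0, 0, 0, 0, -0.3, 0, 0, 0, -0.7, 0, 0, 0, -0.7, 0], jaw=0.65)

```text
time: 53.78
tool_pos: [561.2, -69.3, 158.1]
tool_rot: [-2.218, -2.218, -0.009]
ft_force: [-0.4, -0.4, -0.5]
finger_gap: 55.8
finger_force: 0.0
```

servo_tool(commands=[-0.5, 0, -0.8, 0, -0.5, 0, -0.8, 0, -0.5, 0, -0.4, 0, 0, 0, 0, 0, 0, 0, 0, 0])

```text
time: 54.4
tool_pos: [560.7, -129.4, 235.9]
tool_rot: [-2.217, -2.217, -0.009]
ft_force: [-0.2, 0.7, -0.3]
finger_gap: 55.7
finger_force: 0.0
```

Run:
```python
from h import *
s=st();w=read_camera("wrist");ps={n:read_camera(n) for n in("scene","side")};cs={n:cam(p) for n,p in ps.items()}
cv2.imwrite("pics/f.png",np.hstack([cv2.resize(ps["scene"]["image"][130:320,260:500],None,fx=1.6,fy=1.6,interpolation=2),cv2.resize(ps["side"]["image"][90:280,220:460],None,fx=1.6,fy=1.6,interpolation=2)]))
cv2.imwrite("pics/f2.png",w["image"])
for k,X in {"red":(561,86,107),"blue":(513,11,107),"yellow":(561,-69,107)}.items():
    u=[]
    for n,p in ps.items():
        q=proj(cs[n],X).astype(int);m=colour(p["image"],k,(q[0]-14,q[1]-14,q[0]+14,q[1]+14));kk,_,s_,ce=cv2.connectedComponentsWithStats(m)
        if kk>1: i=1+s_[1:,4].argmax();u.append(ray(cs[n],ce[i]))
    if len(u)==2: print(k,tri(u).round(1))
```

```text
tcp [ 560.7 -129.4  235.9] x [0.    1.    0.009] z [-0.001  0.009 -1.   ] j [-0.23  0.35  0.    1.23  0.01  1.34]
red [558.9  85.3 110.4]
blue [511.6   8.5 111.1]
yellow [559.2 -67.9 106.1]
```

View pics/f.png

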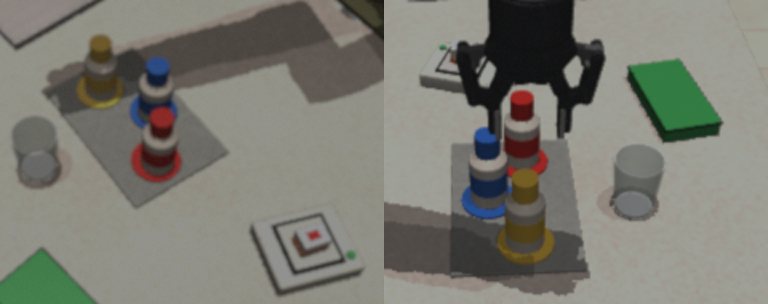

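View pics/f2.png

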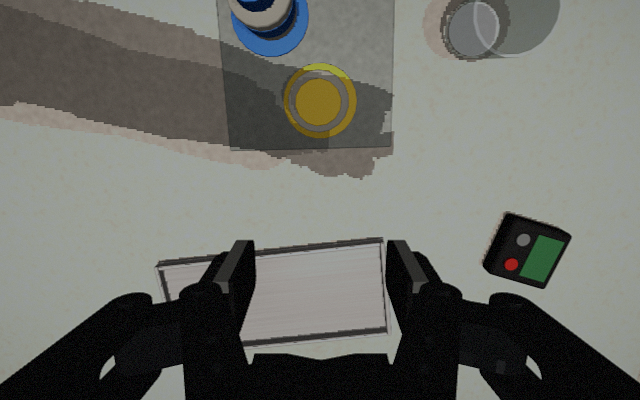

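The three bottles stand upright and well centred on their discs: yellow's cap is concentric with its disc at (320,101), and red and blue match their disc centres to about 2 mm. The block lies on the aluminium square and the beaker is undisturbed.

```bash
python3 -c "
from bench import manip
print(manip.job_done())"
```

```text
the job is handed in; nothing more can be done
None
```

I handed the job in at about 54 s of robot time: the last camera check shows all three bottles upright on their own discs, the block wax side up in the middle of the aluminium square, and the beaker where it was; the hand-in call reported no verdict.

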